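# Pack and close the gas cell test nest, holding its cover down

### The arm

A 7-joint arm with a two-finger parallel gripper is mounted at the origin on the work surface. World frame = base frame: x ahead of the robot, y to its left, z up, the work surface at z = 0. Lengths are in m, angles in rad, forces in N, time in s.
With the tool pointing down it reaches from about 0.425 to 0.875 m from the base axis. Payload 4.7 kg.
Tool frame: the origin (TCP) lies between the finger pads; the fingertips stand 19 mm ahead of it and the grasp point (between the pads) is the TCP; z points along the fingers, y is the line along which they close (so a half turn about z gives the same grasp; the last joint's range is limited). The gripper opens to 87 mm and grips with 3 to 60 N. Pads are 19 mm wide; open, the fingers measure 117 mm over their backs; the gripper's body (75 mm by 190 mm) begins 51 mm behind the grasp point.
Start: joints at [-1.272, 0.321, -0.07, 1.45, 0.023, 1.371, -0.057], TCP at [0.183, 0.624, 0.242] pointing down, gripper open.
Joint ranges: [-2.86, 2.86], [-0.3, 2.09], [-1.38, 1.24], [0.06, 2.45], [-1.56, 4.7], [0.09, 2.05], [-2.69, 2.69]. Speed limits (rad/s): [2.57, 2.57, 3.14, 3.14, 3.14, 3.14, 3.14].

### API

Orientations are given as a unit quaternion [x, y, z, w].
In Python, from station import ctrl, camrig gives the robot as it stands (ctrl), with the cameras (camrig).
- The arm moves only by the tool hand_motion, called after "Request:" by a JSON object that holds its "name" and its "arguments". Schema: {"type":"object","properties":{"ticks":{"type":"object","properties":{"jaw":{"type":"array","items":{"type":"number"},"minItems":1,"maxItems":10},"tx":{"type":"array","items":{"type":"number"},"minItems":1,"maxItems":10},"ty":{"type":"array","items":{"type":"number"},"minItems":1,"maxItems":10},"tz":{"type":"array","items":{"type":"number"},"minItems":1,"maxItems":10},"rz":{"type":"array","items":{"type":"number"},"minItems":1,"maxItems":10}},"additionalProperties":false,"required":["jaw","tx","ty","tz","rz"]},"grip_force":{"type":"number"},"only":{"type":"string"},"quiet":{"type":"boolean"},"lines":{"type":"string"}},"required":["ticks"],"additionalProperties":false}. ticks is an object with one list for each field, all of the same length, 1 to 10, a row being the entries at one place: jaw (the finger opening in m), tx, ty, tz (the shift in parts of the range, where 1.0 means 800 mm), rz (a turn about the tool's z in a scale on which 1.0 is pi rad); each row shifts and turns the commanded pose from where the row before left it, along the tool's axes as they then stand; what a row does not reach is not made up. A row lasts 1/12 s, in which the tool goes at most 0.0417 m and 0.125 rad, less where a joint would pass 70% of its speed; a pose out of reach is approached as far as the arm can. The fingers move at their own pace and stop on an object; grip_force is the grip in N (left out, the last holds). Time passes only in rows, so rows that do not move let the fingers close. The tool returns the time, the measured TCP pose, the force, the opening and the grip force at its end. only (a regular expression) keeps the lines of the reply that match it, lines (a string "A,B") keeps lines A to B, and quiet returns only ok. Input that does not fit is refused with a message, and nothing moves.
- ctrl.observe(): the state, without advancing time (a new reading comes with each control period).
- camrig.snapshot(name): name is "side" or "top"; returns (picture, depth): 384x512x3 uint8, blue, green, red; 384x512 float32, m along the optical axis (not along the pixel's ray), 0 where there is no reading.
- camrig.camera_info(name): a dict with "camera_matrix" (3x3 intrinsics, pixels), "k1" (the pictures are not rectified: a ray, as slopes to the right and down, at radius r is drawn at 1 + k1 r^2 times it, then the intrinsics apply), "camera_from_world" (4x4, takes a point from world to camera coordinates). Camera axes: x right, y down, z forward; pixel columns grow to the right and rows downward; lengths in m; the calibration is good to about 2 mm. A picture is of the moment at which its call begins. camera_info takes no time and is no camera call.
- ctrl.finish_job(): hands the job in; it is judged then, once.
The state is a dict: "clock": time; "qpos": joint angles; "dq": joint speeds; "tau": joint torques, N m; "tool_pos": TCP position; "tcp_rot": TCP orientation; "force": force on the tool from outside, world axes, zero at the start; "wrist_torque": the same for the moment, N m; "finger_gap": finger opening in m; "finger_force": force on a finger pad.
Only numpy, scipy, OpenCV 4.12 (cv2) and the standard library are available. Lean on these libraries where they do the work, as an engineer would, in place of code of your own. Each camera call takes 0.05 s, during which the arm holds its last target. There are 200 camera calls.

### The job

Slide the spacer into the one gap beside the gas cell that is wide enough for it, lying on the base plate and pushed in until its handle meets the front of the nest, and let go of it. Then set the cover centred on the nest with its long side across both rails, and press it down by its grip against the springy cell until it lies flush on both rails. Finish while holding it pressed down there; leave the screwdriver, jar and meter where they are.

Things in the scene. Friction and masses are not known exactly. Their poses are not given: they have to be found in the camera images.
- nest: Fixed nest: steel base plate 8 mm thick (x -130 to 55, y -90 to 90 mm) with the gas cell in the middle and a rail on either side. Origin on the table under the cell's centre, z up; x runs along rails and gaps, away from the robot (yaw within 0.25 rad of the world's). Cell and rails all span x -45 to 45 mm, front ends level; the gaps are open in front, behind and above.
- cell_top (a point): Centre of the top of the gas cell, a grey block 90 mm (nest x) by 60 mm (nest y) with two dark round windows on top and two brass stubs behind. On its springs its top starts 49 mm above the table, 5 mm above the rail tops.
- cell (a joint): How far the cell is pressed down on its springs, m: 0 is up (start), 0.005 level with the rail tops, 0.009 its limit. Moving it takes 5.5 N at 0 and 8.5 N at 0.005, so the cover's own weight does not close it; it springs up again if let go.
- thin_rail: Fixed aluminium rail 90 x 16 x 36 mm along nest x, top 44 mm above the table. Origin: centre of its underside, on the base plate, 60 mm left or right (it varies) of the nest's origin. Between it and the cell is a gap 22 mm wide, its middle at nest y = +41 or -41 mm: the wide gap.
- thick_rail: Fixed aluminium rail like the other but 32 mm thick, on the other side of the cell, its origin also 60 mm from the nest's. It leaves a gap of only 14 mm, too narrow for the spacer.
- spacer: Loose black spacer, 90 g: blade 18 mm thick (y), 30 tall, 60 long (+x; the last 7 mm a 12 mm thick nose); behind it a block handle 36 long (-x), 30 wide, 48 tall. Origin: underside, at the shoulder between handle and blade. Starts flat on the table left or right of the nest, yaw within 0.5 rad, blade away from the robot. Fully in, its origin is at nest x = -45 mm.
- spacer_grip (a point): Point to grip the spacer: middle of its handle, 34 mm above its underside, 18 mm behind the shoulder; pinch across the 30 mm width (spacer y).
- cover: Loose aluminium cover plate, 220 g: 80 mm (x) by 140 mm (y), 8 thick, with a black bar grip on top in the middle, 50 mm long (x), 16 thick (y), 36 tall above the plate. Origin: centre of its underside; either way round fits. Starts flat on the table, across the nest from the spacer. Flush on the rails its origin is 44 mm above the table.
- cover_grip (a point): Point to grip the cover: on its bar, 30 mm above the plate's underside; pinch across the 16 mm thickness (cover y).
- screwdriver: Loose screwdriver lying beyond the nest; to be left alone. Origin under its middle.
- jar: Loose lidded jar, 60 mm across, 85 mm tall, beyond the nest to the left; to be left alone. Origin under its centre.
- meter: Loose grey hand meter 130 x 70 x 30 mm with a dial, lying beyond the nest to the right; to be left alone. Origin under its centre.

How it is judged:
By the outcome, as a careful person would: the job done as asked, in the order asked, and still so for the second after the job is handed in, while the arm keeps its last pose, push and grip.
It also fails if it takes over 64 s, if anything falls off the work surface, if the arm or the gripper's body presses on something with over 40 N, if the wrist force passes 120 N, or if a joint passes its speed limit or range.

## Working session

There is one attempt and no reset: what is moved stays moved. The work goes in short steps, Python scripts to look and compute and a tool call to move; the robot and the scene stay as the last step left them, time stands still between calls to the robot, and variables do not carry over. Pictures are saved under pics/ and viewed, at most 10 in all, crops included, and the job is handed in when it is done.

```bash
ls; mkdir -p pics; cat > h.py <<'E'
import numpy as np, cv2
from station import ctrl, camrig
from scipy.spatial.transform import Rotation as R
def cloud(n):
    img,d=camrig.snapshot(n); c=camrig.camera_info(n)
    K=np.array(c["camera_matrix"]);T=np.array(c["camera_from_world"])
    v,u=np.mgrid[:384,:512].astype(float)
    p=cv2.undistortPoints(np.stack([u.ravel(),v.ravel()],1)[:,None],K,np.array([c["k1"],0,0,0.]))[:,0]
    P=np.c_[p,np.ones(len(p))]*d.reshape(-1,1)
    W=(P-T[:3,3])@T[:3,:3]
    W[d.ravel()==0]=np.nan
    return img,W.reshape(384,512,3)
E
python3 - <<'E'
from h import *
for n in("top","side"):
    i,W=cloud(n); cv2.imwrite(f"pics/{n}0.png",i); np.save(f"{n}0.npy",W)
    c=camrig.camera_info(n);T=np.array(c["camera_from_world"]);print(-T[:3,:3].T@T[:3,3],T[2,:3])
s=ctrl.observe();print(s["tool_pos"],R.from_quat(s["tcp_rot"]).as_matrix().round(3),s["clock"])
E
```

```text
pics
station.py
[0.50113999 0.01683294 1.02812539] [ 0.12167508 -0.00911101 -0.99252817]
[ 0.5310673  -0.93819699  0.64908601] [ 0.10700812  0.84083426 -0.53061003]
[0.18257256 0.62338284 0.24058265] [[-0.96   0.281 -0.   ]
 [ 0.281  0.96  -0.002]
 [-0.    -0.002 -1.   ]] 0.1
```

View pics/top0.png

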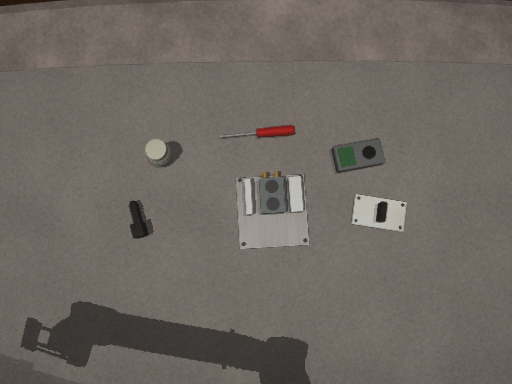

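View pics/side0.png

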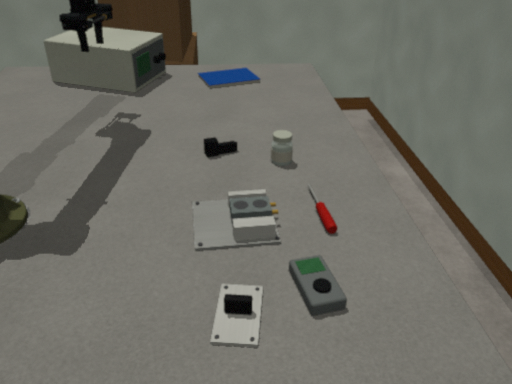

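The top view shows the spacer at about (139,220), nest at (272,212) with the thin rail on the left (249,197) and the thick one on the right (296,194), and the cover at (380,212). The side view agrees. Next I'll measure poses from depth.

```bash
python3 - <<'E'
from h import *
W=np.load("top0.npy"); img=cv2.imread("pics/top0.png"); g=img.max(2)
def rect(n,m,r):
    u0,v0,u1,v1=r; M=np.zeros(m.shape,bool);M[v0:v1,u0:u1]=m[v0:v1,u0:u1]
    P=W[M]; (c,s,a)=cv2.minAreaRect((P[:,:2]*1000).astype(np.float32))
    e=np.cov(P[:,:2].T);w,V=np.linalg.eigh(e);v=V[:,1]
    print(n,M.sum(),"c",np.round(c,1),"s",np.round(s,1),"a",round(a,2),"mean",(P.mean(0)*1000).round(1),"zmed",round(np.median(P[:,2])*1000,1),"axis",v.round(3),np.arctan2(v[1],v[0]).round(3))
z=W[...,2]
print("table",np.nanmedian(z[240:260,320:350]),np.nanmedian(z[240:260,160:200]))
print("side table", np.nanmedian(np.load("side0.npy")[200:230,120:160,2]))
N=(230,160,315,255)
rect("thin",(z>.036)&(z<.048),(238,170,259,220))
rect("thick",(z>.036)&(z<.048),(287,170,312,220))
rect("cell",(z>.042)&(z<.056),(260,176,286,218))
rect("plate",(z>.004)&(z<.012),(225,165,320,255))
rect("rails+cell",(z>.03)&(z<.056),(230,176,315,220))
S=(115,190,165,250)
rect("spacer all",z>.012,S); rect("handle",z>.04,S); rect("blade",(z>.022)&(z<.036),S)
C=(340,185,420,245)
rect("cover",(z>.004)&(z<.014),C);rect("bar",z>.03,C)
rect("cover bright",(g>120)&(z<.02),C)
print(np.round(z[205:240:2,126:156:2]*1000).astype(int))
E
```

```text
table -7.810798802760803e-05 -0.0005885598464002202
side table -0.000409611671719446
thin 226 c [615.3  18.1] s [89.9 15.8] a 2.33 mean [615.2  18.2  43.7] zmed 43.7 axis [-0.999 -0.041] -3.1
thick 454 c [ 620.3 -102. ] s [90.  32.4] a 2.4 mean [ 620.  -101.5   43.8] zmed 43.8 axis [-0.999 -0.041] -3.101
cell 849 c [618.  -41.7] s [90.3 60. ] a 2.3 mean [617.  -41.9  49. ] zmed 49.0 axis [-1.    -0.016] -3.125
plate 3205 c [586.3 -44.2] s [244.8 231.3] a 89.08 mean [558.7 -38.5   7.8] zmed 7.8 axis [0.445 0.895] 1.109
rails+cell 1582 c [620.6 -45.9] s [ 95.2 144.3] a 2.38 mean [618.  -50.6  46.4] zmed 46.8 axis [-0.031  1.   ] 1.602
spacer all 388 c [564.5 306.5] s [96.7 28.7] a 17.37 mean [555.9 301.1  35.7] zmed 31.7 axis [-0.958 -0.288] -2.85
handle 170 c [536.  297.6] s [36.8 28.7] a 17.52 mean [535.8 297.2  47.1] zmed 47.1 axis [-0.988 -0.154] -2.987
blade 174 c [565.1 302.3] s [97.2 25.1] a 13.42 mean [574.5 306.6  28.7] zmed 28.8 axis [-0.931 -0.366] -2.767
cover 1401 c [ 571.4 -330. ] s [214.  154.5] a 85.84 mean [ 569.2 -325.7    7.9] zmed 7.9 axis [0.164 0.987] 1.406
bar 15
[... 395 characters left out ...]
16  1 -3 -3 -1  4 -1  1 -5]
 [ 3  0 -1 29 25 28 22 -1  0  0  0  1 -3 -1 -4]
 [-3 -1 -1 29 30 30 25  9 -1 -1 -4 -2  0 -2 -1]
 [ 1  1  1 27 30 32 31 14  0 -2  1  1 -3 -5  2]
 [ 2 -4 -5 -3 27 30 29 15 -2  0  0  2  2 -1  1]
 [-2 -1  1 -1 29 31 26 24  3 -3 -2  2  0 -1 -3]
 [-2  2 -3 -1 32 51 46 48 31  9  2 -2  0  3  0]
 [ 0 -3 47 50 46 46 47 46 37 19 -2  0  1 -2  6]
 [-1 -1  0 46 49 44 48 47 40 23  4 -2  3  1  0]
 [-1  2  0 47 46 48 46 46 49 32  8 -2 -3  1  1]
 [ 0  0  0 48 48 48 47 48 47 30 15  0 -4  4 -3]
 [-2 -1  1 51 47 47 46 46 48 39 22 -2  3 -3 -1]
 [ 0 -6 -1 -1 50 48 46 46 47 36 23 -1  1 -3  0]
 [ 1 -1 -1  1 46 47 34 21  4 -2  1 -1  1 -1 -2]
 [ 1  0 -2 -4  1 -2  2  3 -3  1 -1 -2  1  0  3]]
```

```bash
cat > d.py <<'E'
# usage: d.py x y z yaw(of the object whose y is pinched) [mm]; prints shift in current tool axes and turn
import sys
from h import *
x,y,z,yaw=map(float,sys.argv[1:]); s=ctrl.observe(); r=R.from_quat(s["tcp_rot"]); M=r.as_matrix()
d=r.inv().apply(np.array([x,y,z])/1000-s["tool_pos"])
t=-(yaw+np.pi/2-np.arctan2(M[1,1],M[0,1])); t=(t+np.pi/2)%np.pi-np.pi/2
print("pos",(s["tool_pos"]*1 if 0 else np.round(s["tool_pos"],4)),"shift",d.round(4),"turn",t.round(3),"force",np.round(s["force"],1),"gap",s["finger_gap"],"q7",s["qpos"][6])
c,q=np.cos(t),np.sin(t); print("shift after turn",np.round([c*d[0]+q*d[1],-q*d[0]+c*d[1],d[2]],4))
E
python3 d.py 536 297.4 130 .303
```

```text
pos [0.1826 0.6234 0.2406] shift [-0.4308 -0.2134  0.111 ] turn -0.588 force [-0.1 -0.3 -0.8] gap 0.08686697920489043 q7 -0.05692274796758942
shift after turn [-0.2402 -0.4164  0.111 ]
```

Units first: shifts go in shares of 800 mm and turns go in shares of pi rad. So -0.033 m / 0.8 = -0.0413, -0.0164 m / 0.8 = -0.0205.

Request:
{"name": "hand_motion", "arguments": {"ticks": {"jaw":[0.085,0.085,0.085,0.085,0.085,0.085,0.085,0.085,0.085,0.085],"tx":[-0.0413,-0.0413,-0.0413,-0.0413,-0.0413,-0.0413,-0.0413,-0.0413,-0.0413,-0.0413],"ty":[-0.0205,-0.0205,-0.0205,-0.0205,-0.0205,-0.0205,-0.0205,-0.0205,-0.0205,-0.0205],"tz":[0.0106,0.0106,0.0106,0.0106,0.0106,0.0106,0.0106,0.0106,0.0106,0.0106],"rz":[0,0,0,0,0,0,0,0,0,0]}, "grip_force": 20}}

```text
clock: 0.93
tool_pos: [0.4541, 0.3721, 0.1559]
tcp_rot: [0.142, 0.99, -0.0, -0.0]
force: [0.7, 0.1, 0.1]
finger_gap: 0.085
finger_force: 0.0
```

Request:
{"name": "hand_motion", "arguments": {"ticks": {"jaw":[0.085,0.085,0.085,0.085,0.085,0.085,0.085,0.085,0.085,0.085],"tx":[-0.0413,-0.0413,-0.0413,0,0,0,0,0,0,0],"ty":[-0.0205,-0.0205,-0.0205,0,0,0,0,0,0,0],"tz":[0.0106,0.0106,0.0106,0,0,0,0,0,0,0],"rz":[0,0,0,-0.0382,-0.0382,-0.0382,-0.0382,-0.0344,0,0]}}}

```text
clock: 1.77
tool_pos: [0.5343, 0.2985, 0.1307]
tcp_rot: [-0.149, 0.989, -0.0, -0.0]
force: [0.5, -0.3, -0.1]
finger_gap: 0.0851
finger_force: 0.0
```

```bash
python3 d.py 536 297.4 34 .303
```

```text
pos [0.5343 0.2985 0.1307] shift [-0.0014 -0.0016  0.0967] turn -0.003 force [ 0.5 -0.3 -0.1] gap 0.0851121751466423 q7 1.3471786970466189
shift after turn [-0.0014 -0.0016  0.0967]
```

In the tool's units: 0.03 m / 0.8 = 0.0375, 0.0245 m / 0.8 = 0.0306.

Request:
{"name": "hand_motion", "arguments": {"ticks": {"jaw":[0.085,0.085,0.085,0.085,0.06,0.02,0.02,0.02,0.02,0.02],"tx":[-0.0018,0,0,0,0,0,0,0,0,0],"ty":[-0.002,0,0,0,0,0,0,0,0,0],"tz":[0.0375,0.0375,0.0306,0.015,0,0,0,0,0,0],"rz":[0,0,0,0,0,0,0,0,0,0]}, "grip_force": 25}}

```text
clock: 2.6
tool_pos: [0.537, 0.298, 0.0359]
tcp_rot: [-0.151, 0.989, 0.0, 0.001]
force: [1.0, -0.2, 0.7]
finger_gap: 0.0531
finger_force: 0.0
```

```bash
python3 d.py 536 297.4 34 .303
```

```text
pos [0.537  0.298  0.0359] shift [ 0.0011 -0.0003  0.0019] turn -0.0 force [ 1.  -0.2  0.7] gap 0.05312987534934798 q7 1.3634749180194385
shift after turn [ 0.0011 -0.0003  0.0019]
```

In the tool's units: 0.0015 m / 0.8 = 0.0019, 0.0005 m / 0.8 = 0.0006.

Request:
{"name": "hand_motion", "arguments": {"ticks": {"jaw":[0.02,0.02,0.02,0.02,0.02,0.02,0.02,0.02,0.02],"tx":[0.0006,0,0,0,0,0,0,0,0],"ty":[0,0,0,0,0,0,0,0,0],"tz":[0.0019,0,0,0,0,0,0,0,0],"rz":[0,0,0,0,0,0,0,0,0]}, "grip_force": 25}}

```text
clock: 3.35
tool_pos: [0.5357, 0.2975, 0.0331]
tcp_rot: [-0.151, 0.989, 0.0, -0.0]
force: [-2.1, 0.1, 0.2]
finger_gap: 0.0297
finger_force: 25.0
```

```bash
python3 d.py 536 297.4 34 .303
```

```text
pos [0.5357 0.2975 0.0331] shift [-0.0003 -0.0002 -0.0009] turn 0.0 force [-2.1  0.1  0.2] gap 0.029739536514914223 q7 1.363615808349696
shift after turn [-0.0003 -0.0002 -0.0009]
```

In the tool's units: -0.03 m / 0.8 = -0.0375, 0.11 rad / 3.1416 = 0.035.

Request:
{"name": "hand_motion", "arguments": {"ticks": {"jaw":[0.02,0.02,0.02,0.02,0.02,0.02],"tx":[0,0,0,0,0,0],"ty":[0,0,0,0,0,0],"tz":[-0.0375,-0.0375,0,0,0,0],"rz":[0,0,0.035,0.035,0.0134,0]}}}

```text
clock: 3.85
tool_pos: [0.5359, 0.2973, 0.093]
tcp_rot: [-0.02, 1.0, -0.0, 0.0]
force: [0.7, -0.8, -0.5]
finger_gap: 0.0296
finger_force: 25.0
```

```bash
python3 d.py 478.4 -6.5 70 .041
```

```text
pos [0.5359 0.2973 0.093 ] shift [ 0.0697 -0.3012  0.0231] turn -0.001 force [ 0.7 -0.8 -0.5] gap 0.029607913362246174 q7 1.1064541696684016
shift after turn [ 0.0699 -0.3012  0.0231]
```

In the tool's units: -0.03 m / 0.8 = -0.0375, 0.007 m / 0.8 = 0.0088.

Request:
{"name": "hand_motion", "arguments": {"ticks": {"jaw":[0.02,0.02,0.02,0.02,0.02,0.02,0.02,0.02,0.02,0.02],"tx":[0.0088,0.0088,0.0088,0.0088,0.0088,0.0088,0.0088,0.0088,0.0088,0.0088],"ty":[-0.0375,-0.0375,-0.0375,-0.0375,-0.0375,-0.0375,-0.0375,-0.0375,-0.0375,-0.0375],"tz":[0.0025,0.0025,0.0025,0.0025,0.0025,0.0025,0.0025,0.0025,0.0025,0.0025],"rz":[0,0,0,0,0,0,0,0,0,0]}}}

```text
clock: 4.68
tool_pos: [0.4777, -0.0067, 0.0729]
tcp_rot: [-0.021, 1.0, -0.0, 0.0]
force: [0.2, -0.9, -1.9]
finger_gap: 0.03
finger_force: 25.0
```

Request:
{"name": "hand_motion", "arguments": {"ticks": {"jaw":[0.02,0.02,0.02,0.02],"tx":[0,0,0,0],"ty":[0,0,0,0],"tz":[0,0,0,0],"rz":[0,0,0,0]}}}

```text
clock: 5.02
tool_pos: [0.4786, -0.0039, 0.0731]
tcp_rot: [-0.022, 1.0, 0.0, 0.0]
force: [-0.9, -0.4, -0.8]
finger_gap: 0.0303
finger_force: 25.0
```

```bash
python3 d.py 478.4 -6.5 45 .041
python3 - <<'E'
from h import *
i,W=cloud("top"); cv2.imwrite("pics/top1.png",cv2.resize(i[150:300,190:360],None,fx=4,fy=4,interpolation=cv2.INTER_CUBIC)); np.save("top1.npy",W)
i,W=cloud("side"); cv2.imwrite("pics/side1.png",cv2.resize(i[150:280,130:300],None,fx=4,fy=4,interpolation=cv2.INTER_CUBIC)); np.save("side1.npy",W)
E
```

```text
pos [ 0.4786 -0.0039  0.0731] shift [ 0.0003 -0.0026  0.0281] turn 0.003 force [-0.9 -0.4 -0.8] gap 0.030296386325604812 q7 1.6087645597732465
shift after turn [ 0.0003 -0.0026  0.0281]
```

View pics/top1.png

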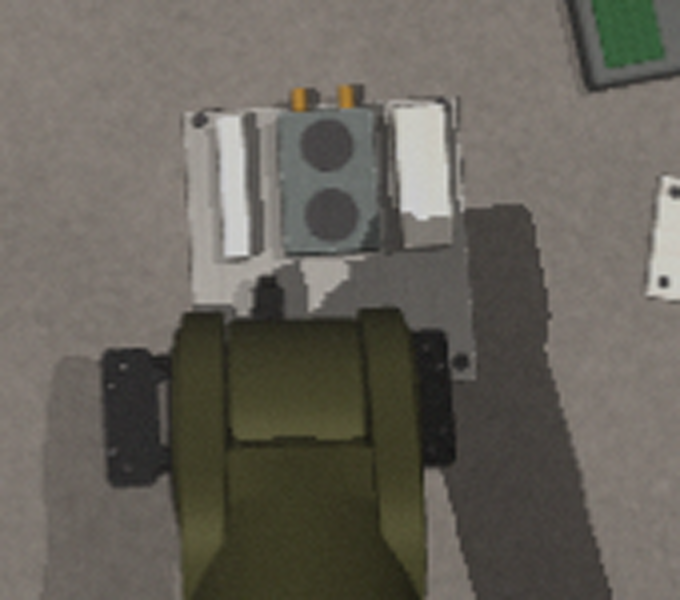

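The crop shows the blade nose at (267,285), roughly in line with the gap whose mouth is at about (268,255). I'll measure the blade's lateral offset.

```bash
python3 - <<'E'
from h import *
o=np.array([618,-41.8]);a=.041;Rm=np.array([[np.cos(a),np.sin(a)],[-np.sin(a),np.cos(a)]])
for n in("top1","side1"):
    W=np.load(n+".npy").reshape(-1,3)*1000; q=(W[:,:2]-o)@Rm.T
    m=(W[:,2]>58)&(W[:,2]<76)&(q[:,0]>-130)&(q[:,0]<-40)&(abs(q[:,1]-41)<25)
    p=q[m];z=W[m,2];print(n,m.sum(),"z",np.median(z))
    for lo in range(-130,-40,6):
        k=(p[:,0]>=lo)&(p[:,0]<lo+6)
        if k.sum()>2: print(lo,k.sum(),p[k,1].min().round(1),p[k,1].max().round(1),np.mean(p[k,1]).round(1),z[k].max().round(0),p[k,0].max().round(1))
t=(np.array(ctrl.observe()["tool_pos"])[:2]*1000-o)@Rm.T;print("tcp nest",t)
E
python3 d.py 478.4 -6.5 45 .041
```

```text
top1 76 z 68.913057512794
-88 12 35.0 52.1 41.9 72.0 -82.2
-82 19 34.6 51.9 44.1 73.0 -76.6
-76 17 34.5 51.5 42.8 74.0 -70.2
-70 18 36.4 51.2 44.0 72.0 -64.5
-64 10 38.3 48.3 43.3 71.0 -59.7
side1 252 z 67.94372101878974
-130 17 20.8 33.3 28.4 74.0 -124.6
-124 20 30.0 47.0 35.8 74.0 -118.0
-118 17 35.2 45.8 39.2 72.0 -113.1
-112 22 34.0 46.7 38.5 73.0 -106.1
-106 20 33.2 48.7 38.3 73.0 -100.0
-100 21 35.0 51.9 40.5 72.0 -94.6
-94 25 34.7 50.2 39.8 72.0 -88.1
-88 22 33.3 53.1 41.5 73.0 -82.0
-82 25 35.5 55.1 41.7 73.0 -76.1
-76 26 33.8 53.7 39.4 74.0 -70.2
-70 18 34.0 53.1 41.8 72.0 -64.8
-64 19 36.7 52.0 42.1 71.0 -58.6
tcp nest [-137.82283574   43.57410454]
pos [ 0.4785 -0.0039  0.0731] shift [ 0.0002 -0.0026  0.0281] turn 0.003 force [-0.4 -1.5 -0.1] gap 0.029543660170516954 q7 1.6086864633379903
shift after turn [ 0.0002 -0.0026  0.0281]
```

In the tool's units: 0.012 m / 0.8 = 0.015, -0.0024 m / 0.8 = -0.003, 0.002 rad / 3.1416 = 0.0006.

Request:
{"name": "hand_motion", "arguments": {"ticks": {"jaw":[0.02,0.02,0.02,0.02,0.02,0.02,0.02],"tx":[0,0,0,0,0,0,0],"ty":[-0.003,0,0,0,0,0,0],"tz":[0.0125,0.015,0.0075,0,0,0,0],"rz":[0.0006,0,0,0,0,0,0]}}}

```text
clock: 5.7
tool_pos: [0.4788, -0.0075, 0.0455]
tcp_rot: [-0.02, 1.0, 0.0, 0.0]
force: [-0.3, -0.2, -1.0]
finger_gap: 0.0299
finger_force: 25.0
```

```bash
python3 d.py 478.4 -6.5 44 .041
```

```text
pos [ 0.4788 -0.0075  0.0455] shift [0.0004 0.001  0.0015] turn -0.002 force [-0.3 -0.2 -1. ] gap 0.029896004844874462 q7 1.6282824561464424
shift after turn [0.0004 0.001  0.0015]
```

In the tool's units: -0.006 m / 0.8 = -0.0075, 0.001 m / 0.8 = 0.0013, -0.001 rad / 3.1416 = -0.0003.

Request:
{"name": "hand_motion", "arguments": {"ticks": {"jaw":[0.02,0.02,0.02,0.02,0.02,0.02,0.02],"tx":[-0.005,-0.0075,-0.0075,-0.0075,-0.0075,0,0],"ty":[0.001,0,0,0,0,0,0],"tz":[0.0013,0,0,0,0,0,0],"rz":[-0.0003,0,0,0,0,0,0]}}}

```text
clock: 6.28
tool_pos: [0.5066, -0.0057, 0.044]
tcp_rot: [-0.02, 1.0, -0.0, -0.0]
force: [-1.2, 0.6, -0.6]
finger_gap: 0.0302
finger_force: 25.0
```

```bash
python3 d.py 553.4 -3.4 42 .041
```

```text
pos [ 0.5066 -0.0057  0.044 ] shift [-0.0468  0.0004  0.002 ] turn -0.001 force [-1.2  0.6 -0.6] gap 0.030197618279650045 q7 1.6450237767634563
shift after turn [-0.0468  0.0004  0.002 ]
```

Nose is in without contact. I'll continue.

In the tool's units: -0.006 m / 0.8 = -0.0075, -0.004 m / 0.8 = -0.005, -0.001 rad / 3.1416 = -0.0003.

Request:
{"name": "hand_motion", "arguments": {"ticks": {"jaw":[0.02,0.02,0.02,0.02,0.02,0.02,0.02,0.02,0.02],"tx":[-0.0075,-0.0075,-0.0075,-0.0075,-0.0075,-0.0075,-0.005,0,0],"ty":[0.0004,0,0,0,0,0,0,0,0],"tz":[0,0,0,0,0,0,0,0,0],"rz":[-0.0003,0,0,0,0,0,0,0,0]}}}

```text
clock: 7.03
tool_pos: [0.5463, -0.0038, 0.0439]
tcp_rot: [-0.021, 1.0, -0.0, -0.0]
force: [0.1, -0.0, -0.3]
finger_gap: 0.0296
finger_force: 25.0
```

```bash
python3 d.py 553.4 -3.4 42 .041
```

```text
pos [ 0.5463 -0.0038  0.0439] shift [-0.0071  0.0001  0.0019] turn 0.0 force [ 0.1 -0.  -0.3] gap 0.02962928844146266 q7 1.6650300367434419
shift after turn [-0.0071  0.0001  0.0019]
```

Lower onto the plate gently, then push in the rest until contact.

In the tool's units: -0.003 m / 0.8 = -0.0038, -0.002 m / 0.8 = -0.0025.

Request:
{"name": "hand_motion", "arguments": {"ticks": {"jaw":[0.02,0.02,0.02,0.02,0.02,0.02,0.02,0.02,0.02],"tx":[0,0,0,-0.0038,-0.0025,-0.0025,-0.0013,0,0],"ty":[0,0,0,0,0,0,0,0,0],"tz":[0.0019,0.0019,0,0,0,0,0,0,0],"rz":[0,0,0,0,0,0,0,0,0]}}}

```text
clock: 7.78
tool_pos: [0.5519, -0.0035, 0.041]
tcp_rot: [-0.021, 1.0, 0.0, -0.003]
force: [-8.5, -0.2, 9.0]
finger_gap: 0.0299
finger_force: 25.0
```

```bash
python3 d.py 553.4 -3.4 42 .041
```

```text
pos [ 0.5519 -0.0035  0.041 ] shift [-0.0015  0.     -0.001 ] turn 0.0 force [-8.5 -0.2  9. ] gap 0.029931763304058688 q7 1.6698458742849798
shift after turn [-0.0015  0.     -0.001 ]
```

In the tool's units: -0.0015 m / 0.8 = -0.0019, -0.001 m / 0.8 = -0.0013.

Request:
{"name": "hand_motion", "arguments": {"ticks": {"jaw":[0.02,0.02,0.02,0.02],"tx":[-0.0019,-0.0013,0,0],"ty":[0,0,0,0],"tz":[-0.0006,-0.0004,0,0],"rz":[0,0,0,0]}}}

```text
clock: 8.12
tool_pos: [0.552, -0.0036, 0.041]
tcp_rot: [-0.021, 1.0, 0.0, -0.005]
force: [-13.8, -0.3, 9.8]
finger_gap: 0.03
finger_force: 25.0
```

```bash
python3 d.py 553.4 -3.4 42 .041
```

```text
pos [ 0.552  -0.0036  0.041 ] shift [-0.0013  0.0001 -0.001 ] turn 0.0 force [-13.8  -0.3   9.8] gap 0.03003750620469691 q7 1.670520728058302
shift after turn [-0.0013  0.0001 -0.001 ]
```

In the tool's units: 0.0015 m / 0.8 = 0.0019, -0.001 m / 0.8 = -0.0013.

Request:
{"name": "hand_motion", "arguments": {"ticks": {"jaw":[0.02,0.02,0.06,0.06,0.06,0.06,0.06,0.06,0.06],"tx":[0.0019,0,0,0,0,0,0,0,0],"ty":[0,0,0,0,0,0,0,0,0],"tz":[-0.0013,0,0,0,0,0,0,0,0],"rz":[0,0,0,0,0,0,0,0,0]}}}

```text
clock: 8.87
tool_pos: [0.5555, -0.0033, 0.043]
tcp_rot: [-0.021, 1.0, 0.0, 0.0]
force: [-0.4, -0.4, 0.1]
finger_gap: 0.0586
finger_force: 0.0
```

Request:
{"name": "hand_motion", "arguments": {"ticks": {"jaw":[0.06,0.06,0.06,0.06,0.06,0.06,0.06,0.06,0.06,0.06],"tx":[0,0,0,0,0.025,0,0,0,0,0],"ty":[0,0,0,0,-0.0375,-0.05,-0.05,-0.05,-0.05,-0.05],"tz":[-0.0125,-0.0375,-0.05,-0.05,-0.0125,0,0,0,0,0],"rz":[0,0,0,0,0,0,0,0,0,0]}}}

```text
clock: 9.7
tool_pos: [0.5447, -0.2358, 0.1741]
tcp_rot: [-0.021, 1.0, 0.0, 0.001]
force: [0.5, 0.5, -0.3]
finger_gap: 0.0601
finger_force: 0.0
```

```bash
python3 d.py 570.2 -325.8 120 -.156
python3 - <<'E'
from h import *
o=np.array([618,-41.8]);a=.041;Rm=np.array([[np.cos(a),np.sin(a)],[-np.sin(a),np.cos(a)]])
for n in("top","side"):
    i,W=cloud(n); np.save(n+"2.npy",W); cv2.imwrite(f"pics/{n}2.png",i if n=="side" else cv2.resize(i[150:260,210:340],None,fx=5,fy=5,interpolation=cv2.INTER_CUBIC))
    q=(W[...,:2]*1000-o)@Rm.T;z=W[...,2]*1000;g=i.max(2)
    for nm,zl,zh,xl,xh in(("handle",50,62,-100,-40),("blade",33,43,-50,30)):
        m=(z>zl)&(z<zh)&(q[...,0]>xl)&(q[...,0]<xh)&(abs(q[...,1]-41)<22)&(g<90)
        if m.sum()>5:print(n,nm,m.sum(),np.percentile(q[m],[2,98],axis=0).round(1).tolist(),np.median(z[m]).round(1))
E
```

```text
pos [ 0.5447 -0.2358  0.1741] shift [-0.0217 -0.091   0.0541] turn 0.198 force [ 0.5  0.5 -0.3] gap 0.06009481686666328 q7 2.08384748037654
shift after turn [-0.0391 -0.085   0.0541]
top handle 172 [[-80.5, 26.7], [-46.6, 55.0]] 55.6
top blade 158 [[-43.3, 32.3], [12.6, 49.3]] 37.7
```

View pics/top2.png

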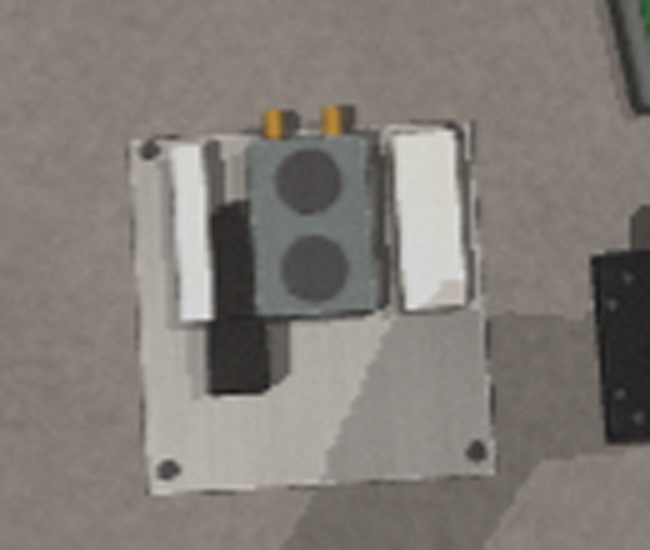

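Spacer is seated: its handle at crop (240,355) meets the nest front and the blade lies in the left gap. Next, refine the cover pose.

```bash
python3 - <<'E'
from h import *
W=np.load("top0.npy");z=W[...,2];img=cv2.imread("pics/top0.png");g=img.max(2)
m=np.zeros(z.shape,np.uint8);m[185:245,340:420]=((z>.004)&((g>130)|(z>.02)))[185:245,340:420]
m=cv2.morphologyEx(m,cv2.MORPH_CLOSE,np.ones((3,3)));n,l,s,c=cv2.connectedComponentsWithStats(m);k=1+np.argmax(s[1:,4]);m=(l==k)
P=W[m];P=P[np.isfinite(P[:,0])];print(cv2.minAreaRect((P[:,:2]*1000).astype(np.float32)),m.sum())
P=P[P[:,2]<.014]
print(cv2.minAreaRect((P[:,:2]*1000).astype(np.float32)))
B=W[185:245,340:420].reshape(-1,3);B=B[(B[:,2]>.038)];print(len(B),cv2.minAreaRect((B[:,:2]*1000).astype(np.float32)),B.mean(0))
E
```

```text
((569.8157958984375, -326.919677734375), (140.9766387939453, 81.08099365234375), 80.08021545410156) 1576
((569.8157958984375, -326.919677734375), (140.9766387939453, 81.08099365234375), 80.08021545410156)
132 ((570.209228515625, -326.9093017578125), (17.73929214477539, 49.94023132324219), 81.23597717285156) [ 0.5702706  -0.32594729  0.04327101]
```

In the tool's units: -0.028 m / 0.8 = -0.035, 0.018 m / 0.8 = 0.0225, 0.11 rad / 3.1416 = 0.035.

Request:
{"name": "hand_motion", "arguments": {"ticks": {"jaw":[0.06,0.06,0.06,0.06,0.06,0.06,0.06,0.06],"tx":[0,0,-0.0163,-0.0163,-0.0163,0,0,0],"ty":[0,0,-0.035,-0.035,-0.035,0,0,0],"tz":[0,0,0.0225,0.0225,0.0225,0,0,0],"rz":[0.035,0.0318,0,0,0,0,0,0]}}}

```text
clock: 10.47
tool_pos: [0.5694, -0.3225, 0.1192]
tcp_rot: [0.084, 0.996, 0.0, 0.0]
force: [0.0, -0.1, 0.1]
finger_gap: 0.0601
finger_force: 0.0
```

```bash
python3 d.py 570 -326.7 30 -.165
```

```text
pos [ 0.5694 -0.3225  0.1192] shift [-0.0013 -0.0041  0.0892] turn -0.004 force [ 0.  -0.1  0.1] gap 0.0600793227810541 q7 2.05616744845341
shift after turn [-0.0013 -0.0041  0.0892]
```

In the tool's units: 0.03 m / 0.8 = 0.0375, 0.018 m / 0.8 = 0.0225, -0.003 rad / 3.1416 = -0.001.

Request:
{"name": "hand_motion", "arguments": {"ticks": {"jaw":[0.06,0.06,0.06,0.05,0.05,0.05,0.05],"tx":[-0.0016,0,0,0,0,0,0],"ty":[-0.0045,0,0,0,0,0,0],"tz":[0.0375,0.0375,0.0225,0.0125,0,0,0],"rz":[-0.001,0,0,0,0,0,0]}}}

```text
clock: 11.05
tool_pos: [0.5712, -0.3273, 0.0331]
tcp_rot: [0.082, 0.997, -0.0, 0.002]
force: [0.6, -0.5, 0.0]
finger_gap: 0.051
finger_force: 0.0
```

```bash
python3 d.py 570 -326.7 30 -.165
```

```text
pos [ 0.5712 -0.3273  0.0331] shift [0.0013 0.0004 0.0031] turn -0.0 force [ 0.6 -0.5  0. ] gap 0.05098971071498498 q7 2.1023003804992824
shift after turn [0.0013 0.0004 0.0031]
```

In the tool's units: 0.0022 m / 0.8 = 0.0028, 0.0008 m / 0.8 = 0.001.

Request:
{"name": "hand_motion", "arguments": {"ticks": {"jaw":[0.05,0.01,0.01,0.01,0.01,0.01,0.01,0.01,0.01,0.01],"tx":[0.001,0,0,0,0,0,0,0,0,0],"ty":[0.0005,0,0,0,0,0,0,0,0,0],"tz":[0.0028,0,0,0,0,0,0,0,0,0],"rz":[0,0,0,0,0,0,0,0,0,0]}, "grip_force": 45}}

```text
clock: 11.88
tool_pos: [0.5691, -0.3263, 0.0287]
tcp_rot: [0.083, 0.997, 0.0, 0.0]
force: [0.1, 1.0, 0.3]
finger_gap: 0.0157
finger_force: 45.0
```

Request:
{"name": "hand_motion", "arguments": {"ticks": {"jaw":[0.01,0.01,0.01,0.01],"tx":[0,0,0,0],"ty":[0,0,0,0],"tz":[0,0,0,0],"rz":[0,0,0,0]}}}

```text
clock: 12.22
tool_pos: [0.5691, -0.3264, 0.0287]
tcp_rot: [0.083, 0.997, 0.0, 0.0]
force: [1.4, 0.6, 0.8]
finger_gap: 0.0161
finger_force: 45.0
```

```bash
python3 d.py 570 -326.7 30 -.165
```

```text
pos [ 0.5691 -0.3264  0.0287] shift [-0.0009 -0.0002 -0.0013] turn -0.001 force [1.4 0.6 0.8] gap 0.016080778287038053 q7 2.103343005650946
shift after turn [-0.0009 -0.0002 -0.0013]
```

In the tool's units: -0.03 m / 0.8 = -0.0375, -0.025 m / 0.8 = -0.0313, -0.105 rad / 3.1416 = -0.0334.

Request:
{"name": "hand_motion", "arguments": {"ticks": {"jaw":[0.01,0.01,0.01,0.01,0.01,0.01,0.01,0.01],"tx":[0,0,0,0,0,0,0,0],"ty":[0,0,0,0,0,0,0,0],"tz":[-0.0188,-0.0375,-0.0375,-0.0313,0,0,0,0],"rz":[0,0,0,0,-0.0318,-0.0334,0,0]}}}

```text
clock: 12.88
tool_pos: [0.5687, -0.3268, 0.1291]
tcp_rot: [-0.018, 1.0, -0.0, 0.0]
force: [-0.4, 0.1, -1.8]
finger_gap: 0.0155
finger_force: 45.0
```

```bash
python3 d.py 617.1 -41.8 129 .041
```

```text
pos [ 0.5687 -0.3268  0.1291] shift [-5.860e-02  2.831e-01  1.000e-04] turn -0.005 force [-0.4  0.1 -1.8] gap 0.015517957397710266 q7 2.2505096529782915
shift after turn [-6.000e-02  2.828e-01  1.000e-04]
```

In the tool's units: 0.0283 m / 0.8 = 0.0354, -0.006 m / 0.8 = -0.0075, -0.005 rad / 3.1416 = -0.0016.

Request:
{"name": "hand_motion", "arguments": {"ticks": {"jaw":[0.01,0.01,0.01,0.01,0.01,0.01,0.01,0.01,0.01,0.01],"tx":[-0.0075,-0.0075,-0.0075,-0.0075,-0.0075,-0.0075,-0.0075,-0.0075,-0.0075,-0.0075],"ty":[0.0354,0.0354,0.0354,0.0354,0.0354,0.0354,0.0354,0.0354,0.0354,0.0354],"tz":[0,0,0,0,0,0,0,0,0,0],"rz":[-0.0016,0,0,0,0,0,0,0,0,0]}}}

```text
clock: 13.72
tool_pos: [0.6163, -0.0401, 0.1284]
tcp_rot: [-0.02, 1.0, -0.0, -0.0]
force: [1.0, -0.9, -1.1]
finger_gap: 0.016
finger_force: 45.0
```

Request:
{"name": "hand_motion", "arguments": {"ticks": {"jaw":[0.01,0.01,0.01,0.01,0.01],"tx":[0,0,0,0,0],"ty":[0,0,0,0,0],"tz":[0.0125,0.0125,0.0125,0,0],"rz":[0,0,0,0,0]}}}

```text
clock: 14.13
tool_pos: [0.6154, -0.0432, 0.0975]
tcp_rot: [-0.02, 1.0, -0.0, -0.001]
force: [-0.4, -0.7, -1.8]
finger_gap: 0.0157
finger_force: 45.0
```

```bash
python3 d.py 617.1 -41.8 99 .041
python3 - <<'E'
from h import *
o=np.array([618,-41.8]);a=.041;Rm=np.array([[np.cos(a),np.sin(a)],[-np.sin(a),np.cos(a)]])
for n in("top","side"):
    i,W=cloud(n);cv2.imwrite(f"pics/{n}3.png",cv2.resize(i[140:280,190:340],None,fx=4,fy=4,interpolation=cv2.INTER_CUBIC))
    q=(W[...,:2]*1000-o)@Rm.T;z=W[...,2]*1000
    m=(z>68)&(z<86)&(abs(q).max(-1)<100)&(i.max(2)>60)
    p=q[m];print(n,m.sum(),np.percentile(p,[0,1,99,100],axis=0).round(1).tolist(),np.median(z[m]).round(1),cv2.minAreaRect(p.astype(np.float32)))
E
```

```text
pos [ 0.6154 -0.0432  0.0975] shift [-0.0017  0.0013 -0.0015] turn -0.0 force [-0.4 -0.7 -1.8] gap 0.015749658233294026 q7 1.760260902056224
shift after turn [-0.0017  0.0013 -0.0015]
top 192 [[-40.7, 38.3], [-40.5, 41.0], [32.6, 68.6], [33.0, 68.9]] 76.7 ((-3.9455299377441406, 53.435672760009766), (24.507572174072266, 74.42386627197266), 84.03123474121094)
side 857 [[-41.1, -72.3], [-40.7, -70.4], [38.1, 63.2], [39.3, 71.8]] 78.9 ((-1.08013916015625, -0.309600830078125), (80.11764526367188, 144.542724609375), 0.3493771255016327)
```

View pics/top3.png

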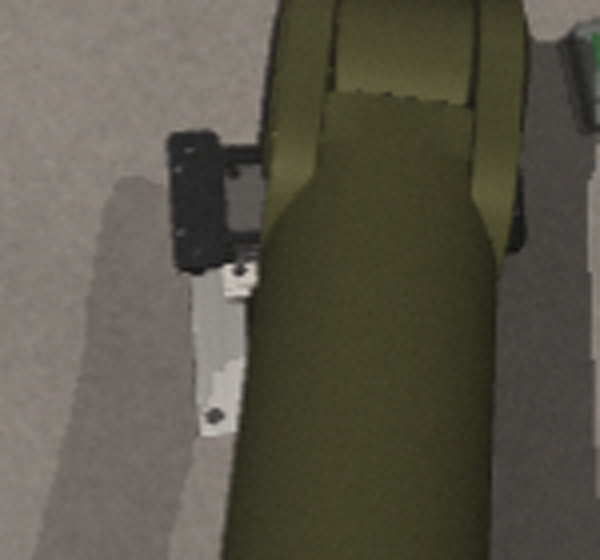

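View pics/side3.png

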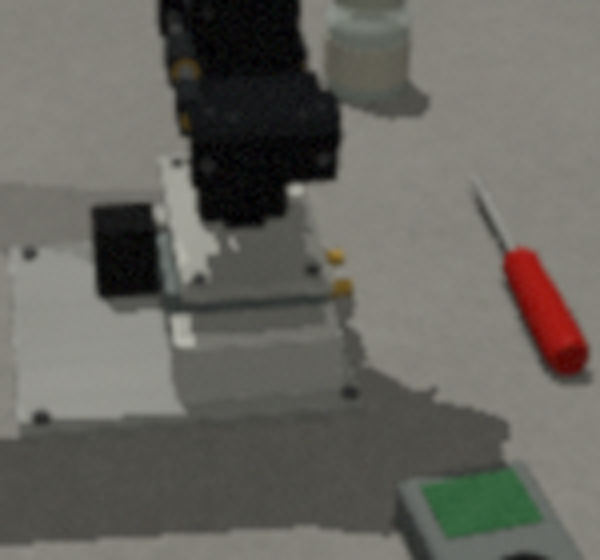

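Side crop: cover held level over the nest, just behind the spacer handle (125,250), with centre about 1 mm off in x. I'll correct that and lower.

In the tool's units: 0.006 m / 0.8 = 0.0075, -0.0014 m / 0.8 = -0.0018.

Request:
{"name": "hand_motion", "arguments": {"ticks": {"jaw":[0.01,0.01,0.01,0.01,0.01,0.01,0.01],"tx":[-0.0018,0,0,0,0,0,0],"ty":[0.0013,0,0,0,0,0,0],"tz":[0.005,0.0075,0.0063,0,0,0,0],"rz":[0,0,0,0,0,0,0]}}}

```text
clock: 14.82
tool_pos: [0.6181, -0.0402, 0.0839]
tcp_rot: [-0.022, 1.0, 0.0, 0.0]
force: [0.9, 0.2, -0.9]
finger_gap: 0.0156
finger_force: 45.0
```

```bash
python3 d.py 617.1 -41.8 72.7 .041
```

```text
pos [ 0.6181 -0.0402  0.0839] shift [ 0.0011 -0.0016  0.0112] turn 0.003 force [ 0.9  0.2 -0.9] gap 0.015602559616021722 q7 1.7647875749079427
shift after turn [ 0.0011 -0.0016  0.0112]
```

In the tool's units: 0.003 m / 0.8 = 0.0038, -0.001 m / 0.8 = -0.0013, 0.002 rad / 3.1416 = 0.0006.

Request:
{"name": "hand_motion", "arguments": {"ticks": {"jaw":[0.01,0.01,0.01,0.01,0.01,0.01],"tx":[0.0008,0,0,0,0,0],"ty":[-0.0013,0,0,0,0,0],"tz":[0.0038,0.0025,0,0,0,0],"rz":[0.0006,0,0,0,0,0]}}}

```text
clock: 15.32
tool_pos: [0.6175, -0.0412, 0.0788]
tcp_rot: [-0.021, 1.0, 0.0, 0.0]
force: [-0.1, 0.2, -2.1]
finger_gap: 0.0153
finger_force: 45.0
```

```bash
python3 d.py 617.1 -41.8 72.7 .041
```

```text
pos [ 0.6175 -0.0412  0.0788] shift [ 0.0004 -0.0006  0.0061] turn 0.001 force [-0.1  0.2 -2.1] gap 0.015285697090108664 q7 1.7665013402607668
shift after turn [ 0.0004 -0.0006  0.0061]
```

In the tool's units: 0.001 m / 0.8 = 0.0013, -0.0005 m / 0.8 = -0.0006.

Request:
{"name": "hand_motion", "arguments": {"ticks": {"jaw":[0.01,0.01,0.01,0.01,0.01,0.01,0.01,0.01,0.01],"tx":[0.0004,0,0,0,0,0,0,0,0],"ty":[-0.0006,0,0,0,0,0,0,0,0],"tz":[0.0013,0.0013,0.0013,0.0013,0.0013,0.0013,0.0013,0,0],"rz":[0,0,0,0,0,0,0,0,0]}, "grip_force": 55}}

```text
clock: 16.07
tool_pos: [0.6174, -0.0417, 0.0726]
tcp_rot: [-0.021, 1.0, 0.0, 0.0]
force: [-2.8, -0.4, 6.6]
finger_gap: 0.0157
finger_force: 55.0
```

```bash
python3 d.py 617.1 -41.8 72.7 .041
```

```text
pos [ 0.6174 -0.0417  0.0726] shift [ 0.0003 -0.0001 -0.0001] turn 0.001 force [-2.8 -0.4  6.6] gap 0.015703076082554914 q7 1.7700254689999078
shift after turn [ 0.0003 -0.0001 -0.0001]
```

In the tool's units: 0.001 m / 0.8 = 0.0013.

Request:
{"name": "hand_motion", "arguments": {"ticks": {"jaw":[0.01,0.01,0.01,0.01,0.01,0.01,0.01,0.01],"tx":[0,0,0,0,0,0,0,0],"ty":[0,0,0,0,0,0,0,0],"tz":[0.0013,0.0013,0.0013,0.0013,0,0,0,0],"rz":[0,0,0,0,0,0,0,0]}, "grip_force": 60}}

```text
clock: 16.73
tool_pos: [0.6174, -0.0417, 0.0725]
tcp_rot: [-0.021, 1.0, 0.001, 0.0]
force: [-12.3, 1.2, 28.7]
finger_gap: 0.0157
finger_force: 60.0
```

```bash
python3 d.py 617.1 -41.8 72.7 .041
python3 - <<'E'
from h import *
o=np.array([618,-41.8]);a=.041;Rm=np.array([[np.cos(a),np.sin(a)],[-np.sin(a),np.cos(a)]])
i,W=cloud("side");cv2.imwrite("pics/side4.png",cv2.resize(i[140:280,190:340],None,fx=4,fy=4,interpolation=cv2.INTER_CUBIC))
q=(W[...,:2]*1000-o)@Rm.T;z=W[...,2]*1000
m=(z>46)&(z<58)&(q[...,0]>-43)&(q[...,0]<60)&(abs(q[...,1])<90)&(i.max(2)>60)
p=q[m];print(m.sum(),np.median(z[m]).round(1),cv2.minAreaRect(p.astype(np.float32)))
A=np.c_[p,np.ones(len(p))];t=m&(z>49)
p=q[t];print("plane",np.linalg.lstsq(np.c_[p,np.ones(len(p))],z[t],rcond=None)[0].round(4))
s=ctrl.observe();print(s["force"],s["wrist_torque"])
E
```

```text
pos [ 0.6174 -0.0417  0.0725] shift [ 0.0003 -0.0001 -0.0002] turn 0.001 force [-12.3   1.2  28.7] gap 0.01574973029396756 q7 1.7715724166119071
shift after turn [ 0.0003 -0.0001 -0.0002]
883 53.1 ((1.3633651733398438, -2.2786331176757812), (149.80624389648438, 86.81510162353516), 88.84359741210938)
plane [2.10000e-03 2.40000e-03 5.32719e+01]
[-12.59572826   2.45296695  28.02080403] [ 0.27796939  2.78387073 -0.04081435]
```

View pics/side4.png

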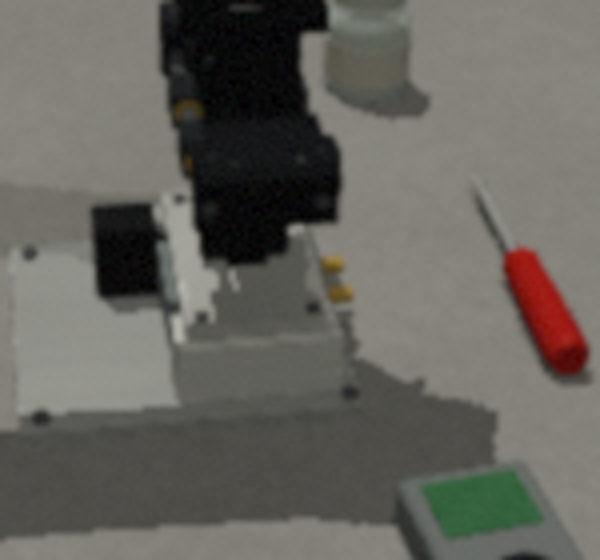

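The cover lies level and flush on the rails, with no visible gap at crop (180–340,345). I'll ease the push a little and hand in.

In the tool's units: -0.001 m / 0.8 = -0.0013.

Request:
{"name": "hand_motion", "arguments": {"ticks": {"jaw":[0.01,0.01,0.01,0.01],"tx":[0.0013,0,0,0],"ty":[0,0,0,0],"tz":[-0.0013,0,0,0],"rz":[0,0,0,0]}}}

```text
clock: 17.12
tool_pos: [0.6174, -0.0417, 0.0726]
tcp_rot: [-0.021, 1.0, 0.001, 0.001]
force: [-7.6, 1.4, 20.3]
finger_gap: 0.0159
finger_force: 60.0
```

```bash
python3 d.py 617.1 -41.8 72.7 .041
```

```text
pos [ 0.6174 -0.0417  0.0726] shift [ 0.0003 -0.0001 -0.0001] turn 0.001 force [-7.6  1.4 20.3] gap 0.015885298981494243 q7 1.7710018767894766
shift after turn [ 0.0003 -0.0001 -0.0001]
```

```bash
python3 -c "
from station import ctrl, camrig
print(ctrl.finish_job())"
```

```text
the job is handed in; nothing more can be done
None
```

The job is handed in at about 17 s: the spacer is fully in the wide gap and released, and the cover is centred, level and held pressed on both rails at about 20 N; the screwdriver, jar and meter were not touched.

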